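# Fit a splined coupling hub to a gearhead

## Robot

A 7-joint arm with a two-finger parallel gripper is mounted at the origin on the work surface. World frame = base frame: x ahead of the robot, y to its left, z up, the work surface at z = 0. Lengths are in m, angles in rad, forces in N, time in s.
With the tool pointing down it reaches from about 0.35 to 0.9 m from the base axis. Payload 8.1 kg.
Tool frame: the origin (TCP) lies between the finger pads; the fingertips stand 11 mm ahead of it and the grasp point (between the pads) lies 8 mm behind it; z points along the fingers, y is the line along which they close (so a half turn about z gives the same grasp; the last joint's range is limited). The gripper opens to 92 mm and grips with 3 to 60 N. Pads are 19 mm wide; open, the fingers measure 130 mm over their backs; the gripper's body (75 mm by 190 mm) begins 47 mm behind the grasp point.
Start: joints at [1.166, 0.434, 0.025, 1.573, -0.012, 1.134, -0.075], TCP at [0.186, -0.597, 0.206] pointing down, gripper open.
Joint ranges: [-2.62, 2.62], [-0.44, 2.09], [-1.27, 1.32], [0.08, 2.57], [-1.32, 4.46], [0.12, 2], [-2.74, 2.74]. Speed limits (rad/s): [2.22, 2.22, 3.01, 3.01, 3.14, 3.14, 3.14].

## Interface

Orientations are given as a rotation vector (axis times angle).
In Python, from cell import observe, get_image, camera_params, sign_off gives the robot as it stands.
- The arm moves only by the shell command python3 -m pendant 'ROWS' [FORCE]. ROWS is JSON, one flat list of numbers, 7 for each row, row after row: the shift along the tool's x, y, z in m, then the turn, a rotation vector about the tool's x, y, z in rad, then the finger opening in m, from 0 to 0.0918. In form: [dx, dy, dz, rx, ry, rz, jaw, dx, dy, dz, rx, ry, rz, jaw, ...]. A call has 1 to 10 rows; each row shifts and turns the commanded pose from where the row before left it, along the tool's axes as they then stand; what a row does not reach is not made up. A row lasts 1/8 s, in which the tool goes at most 62.5 mm and 10.7 degrees, less where a joint would pass 70% of its speed; a pose out of reach is approached as far as the arm can. A call is refused whole if a number of a shift passes 0.0625 or a number of a turn 0.188, either way. A call with a gripper value outside its range is refused whole. The fingers move at their own pace and stop on an object; FORCE is the grip in N (left out, the last holds). Time passes only in rows, so rows that do not move let the fingers close. It gives the time, the measured TCP pose, the force, the opening and the grip force at its end, in the units of the state.
- observe(): the state, without advancing time (a new reading comes with each control period).
- get_image(name): name is "scene" or "top"; returns the picture (420x560x3 uint8, red, green, blue); there is no depth.
- camera_params(name): a dict with "intrinsics" (3x3 intrinsics, pixels), "eye" and "rotation" of the camera in the world. Camera axes: x right, y down, z forward; pixel columns grow to the right and rows downward; lengths in m; the calibration is good to about 2 mm. A picture is of the moment at which its call begins. camera_params takes no time and is no camera call.
- sign_off(): hands the job in; it is judged then, once.
The state is a dict: "clock": time; "joints": joint angles; "dq": joint speeds; "joint_efforts": joint torques, N m; "position": TCP position; "ee_rot": TCP orientation; "force": force on the tool from outside, world axes, zero at the start; "ft_torque": the same for the moment, N m; "width": opening from 0.0 (shut) to 1.0 (fully open); "gripper_force": force on a finger pad.
Only numpy, scipy, OpenCV 4.12 (cv2) and the standard library are available. Lean on these libraries where they do the work, as an engineer would, in place of code of your own. Each camera call takes 0.05 s, during which the arm holds its last target. There are 200 camera calls.

## Task

Pull the red protective cap off the gearhead's splined shaft and put it in the blue bin. Then take the bright splined hub from the tray and fit it on the shaft, jaws up: press only lightly (no more than about 20 N) and twist it to and fro until the teeth mesh, slide it fully home against the shaft's shoulder and let go. Never force the teeth, and leave the other things on the bench where they are.

Things in the scene. Friction and masses are not known exactly. Their poses are not given: they have to be found in the camera images.
- gearhead: Planetary gearhead standing output end up in a round aluminium nest, all fixed to the bench. Nest plate 140 mm across; housing 100 mm across, its flat top 107 mm above the bench, with a 70 mm register 4 mm higher. Origin on the bench under the shaft's axis, z up. Its steel output shaft stands upright on that axis and points up: shoulder, splines, then a plain nose.
- seat (a point): The centre of the flat top of the shaft's shoulder (43 mm across), 117 mm above the bench, where the underside of the fitted hub comes to rest.
- teeth_end (a point): On the shaft's axis where the splines end, 153 mm above the bench. Four straight splines, 34 mm over the teeth, 27 mm between, each 8 mm wide, square ends, run from here down 36 mm to the seat. The shaft has been left at any angle about its axis (teeth repeat every 90 degrees); that angle is not reported, and this point does not turn with it. Gear drag of about 0.3 N m holds the shaft.
- nose_tip (a point): The top of the shaft, 163 mm above the bench: the end of a plain pilot nose 27 mm across and 10 mm long, its last 4 mm chamfered to 19 mm.
- cap: Red plastic protective cap, a closed-topped sleeve 43 mm outside, 38 mm inside, 51 mm tall, 25 g. At the start it stands loosely over the shaft with its rim on the shoulder; it must rise 47 mm to clear the shaft. Origin at the centre of its open lower rim, z up to the closed top.
- cap_top (a point): The centre of the cap's closed top, 51 mm along the cap's z from its origin.
- hub: The splined coupling hub, bright aluminium, about 0.3 kg, standing in the tray with its jaws up. Round body 60 mm across and 36 mm tall, with three jaws 12 mm taller on top (within the same 60 mm). A splined bore runs right through it. Origin at the centre of its underside, z up; it may face any way about z.
- hub_bore (a point): The bore's upper mouth, 36 mm above the hub's underside. Four inward teeth the full 36 mm, 28.6 mm across their tips, 36 mm between; turning play on the shaft's teeth about 2 degrees each way. The shaft's nose enters with 0.5 to 0.8 mm play each side; then, unless the teeth happen to line up, hub teeth stand on the ends of shaft teeth, underside 36 mm above the seat, until turned into line.
- tray: Low black kit tray fixed to the bench, 260 mm (along its x) by 150 mm, floor 5 mm above the bench, rim 9 mm. Three parts stand in a row along its x, 85 mm apart, in any order. Origin at the centre of its underside.
- bin: Open blue bin fixed to the bench, 190 mm (along its x) by 150 mm outside, 65 mm tall, walls and floor 4 mm. Origin at the centre of its underside. It and the tray stand on either side of the gearhead, on either hand.
- plain_hub: Another coupling hub in the tray, dark steel with a plain 14 mm bore, 50 mm across, 42 mm tall. Not wanted. Origin at the centre of its underside.
- star: Yellow six-armed coupling star lying in the tray, 49 mm across, 14 mm thick. Not wanted.
- motor0: Small standing motor, 36 mm across, 70 mm tall. Bystander.
- motor1: Small standing motor, 36 mm across, 70 mm tall. Bystander.
- motor2: Small standing motor, 36 mm across, 70 mm tall. Bystander.
- screwdriver: Screwdriver with an orange handle lying on the bench, 190 mm long. Bystander.
- pliers: Pliers with orange grips lying on the bench, 170 mm long. Bystander.
- oil: Small white bottle with a red cap, 34 mm across, 85 mm tall. Bystander.
Mind the look-alikes: they are no part of the job. What is shaped like the hub but green is not meant.

How it is judged:
By the outcome, as a careful person would: the job done as asked, in the order asked, and still so for the second after the job is handed in, with the robot touching nothing.
It also fails if it takes over 70 s, if anything falls off the work surface, if the arm or the gripper's body presses on something with over 40 N, if the wrist force passes 120 N, or if a joint passes its speed limit or range.

## Working session

There is one attempt and no reset: what is moved stays moved. The work goes in short steps, Python scripts to look and compute and a shell command to move; the robot and the scene stay as the last step left them, time stands still between calls to the robot, and variables do not carry over. Pictures are saved under pics/ and viewed, at most 10 in all, crops included, and the job is handed in when it is done.

```bash
mkdir -p pics
python3 - <<'E'
from cell import *
import cv2
for n in("scene","top"):
    cv2.imwrite(f"pics/{n}0.png",get_image(n)[:,:,::-1]); print(n,camera_params(n))
print(observe())
E
```

```text
scene {'intrinsics': array([[528.35986415,   0.        , 269.85971858],
       [  0.        , 528.35986415, 216.32743533],
       [  0.        ,   0.        ,   1.        ]]), 'eye': array([ 1.46135745, -0.04496638,  1.11066608]), 'rotation': array([-1.88963277, -1.6826274 ,  0.63688429])}
top {'intrinsics': array([[411.35607803,   0.        , 277.67810486],
       [  0.        , 411.35607803, 209.29702357],
       [  0.        ,   0.        ,   1.        ]]), 'eye': array([0.49940215, 0.07587064, 0.96840593]), 'rotation': array([-2.20152022,  2.13870742, -0.12223089])}
{'clock': 0.1, 'joints': array([ 1.16641563,  0.43513614,  0.02498445,  1.57399296, -0.0116099 ,
        1.13400806, -0.07512284]), 'dq': array([-3.89429401e-04, -7.73628199e-05, -4.59994541e-04, -3.83999903e-03,
       -7.15655507e-04, -1.42382600e-03, -7.88736005e-04]), 'joint_efforts': array([ 3.30166353e-03, -6.69127893e+01,  9.88590494e-01, -3.15143931e+01,
       -6.03026943e-02,  3.73229070e-02,  6.53879169e-05]), 'position': array([ 0.1855635 , -0.5963105 ,  0.20523935]), 'ee_rot': array([-3.10457756e+00, -4.71870076e-01,  5.19613900e-04]), 'force': array([ 0.41343973, -0.46797406,  0.26555468]), 'ft_torque': array([ 0.04113912,  0.02407391, -0.017128  ]), 'gripper_force': 0.0, 'width': 0.9946876269154359}
```

View pics/scene0.png

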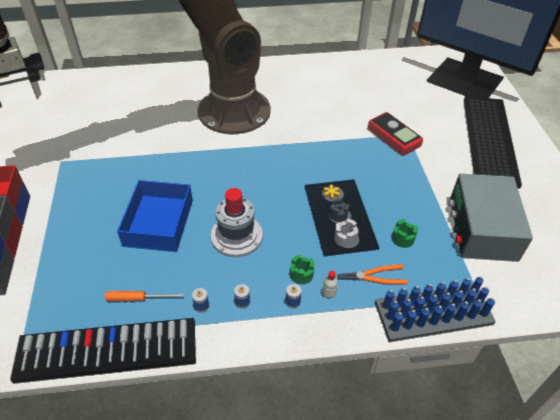

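View pics/top0.png

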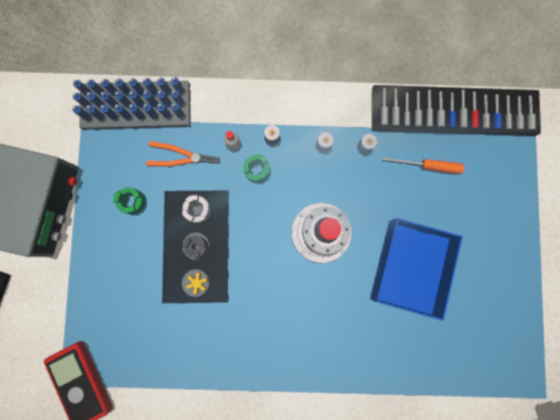

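The scene view shows the cap at (234,196), the bin at (157,215) and the hub in the tray at (346,233). In the top view the cap is at (329,229), the hub at (195,208), the bin at (417,268), with green decoys at (257,168) and (128,200).

```bash
cat > h.py <<'E'
import numpy as np,cv2
from cell import *
from scipy.spatial.transform import Rotation as R
def cam(n):
    c=camera_params(n); return c['intrinsics'],np.array(c['eye']),R.from_rotvec(c['rotation']).as_matrix()
def ray(n,uv,z):
    K,e,r=cam(n); d=r@np.linalg.solve(K,[uv[0],uv[1],1]); return e+d*(z-e[2])/d[2]
def proj(n,p):
    K,e,r=cam(n); q=K@(r.T@(np.array(p)-e)); return q[:2]/q[2]
def blob(mask,roi):
    x0,y0,x1,y1=roi; m=np.zeros(mask.shape,np.uint8); m[y0:y1,x0:x1]=mask[y0:y1,x0:x1]
    k,l,s,c=cv2.connectedComponentsWithStats(m); i=1+np.argmax(s[1:,4]); return c[i],s[i],(l==i)
def state():
    o=observe(); M=R.from_rotvec(o['ee_rot']).as_matrix()
    print('t%.2f'%o['clock'],'pos',o['position'].round(4),'yaw(toolx) %.1f'%np.degrees(np.arctan2(M[1,0],M[0,0])),'tilt',M[:,2].round(3),'F',o['force'].round(1),'T',o['ft_torque'].round(2),'w %.1fmm'%(o['width']*92),'g',round(float(o['gripper_force']),1),'q',o['joints'].round(2)); return o,M
E
python3 - <<'E'
from h import *
T=cv2.imread('pics/top0.png');S=cv2.imread('pics/scene0.png')
f=lambda I:I.astype(int)
def red(I): b,g,r=np.moveaxis(f(I),2,0); return ((r>130)&(g<80)&(b<80)).astype(np.uint8)
c,s,_=blob(red(T),(300,200,360,260)); print('cap top',c,s,ray('top',c,.168))
c,s,_=blob(red(S),(210,180,260,225)); print('cap sc',c,s,ray('scene',(c[0],s[1]+5),.168))
g=cv2.cvtColor(T,cv2.COLOR_BGR2GRAY)
# hub
m=(g>110).astype(np.uint8)
c,s,_=blob(m,(170,193,222,228)); print('hub',c,s,ray('top',(s[0]+s[2]/2-.5,s[1]+s[3]/2-.5),.047))
m=(g>110).astype(np.uint8); m=cv2.morphologyEx(m,3,np.ones((3,3)))
# black tray
k=(g<45).astype(np.uint8); 
b=f(T);m=((b.max(2)<70)).astype(np.uint8);m=cv2.morphologyEx(m,3,np.ones((21,21)))
c,s,l=blob(m,(150,180,240,312)); print('tray',c,s,cv2.minAreaRect(np.argwhere(l)[:,::-1].astype(np.float32)),ray('top',c,.009))
m=((b[:,:,0]>90)&(b[:,:,1]<90)&(b[:,:,2]<60)).astype(np.uint8)
c,s,l=blob(m,(360,200,480,330)); print('bin',c,cv2.minAreaRect(np.argwhere(l)[:,::-1].astype(np.float32)),ray('top',c,.0))
out=np.hstack([cv2.resize(T[185:235,165:225],(400,333),interpolation=2),cv2.resize(T[195:270,285:375],(400,333),interpolation=2)])
cv2.imwrite('pics/z1.png',out)
E
```

```text
cap top [328.5  238.75] [325 238   8   2   8] [ 0.52971013 -0.02882209  0.168     ]
cap sc [233.37278107 194.69230769] [226 188  16  14 169] [ 0.55008233 -0.03206134  0.168     ]
hub [195.24048096 208.50701403] [182 195  27  28 499] [0.59354205 0.25686507 0.047     ]
tray [191.18116249 251.90538821] [ 164  192   63  110 4714] ((194.99998474121094, 246.49996948242188), (61.99999237060547, 108.99998474121094), 0.0) [0.49616231 0.26813757 0.009     ]
bin [412.31964809 263.28372434] ((415.8606872558594, 268.3881530761719), (74.86249542236328, 85.39678192138672), 13.736268043518066) [ 0.48439924 -0.24806273  0.        ]
```

View pics/z1.png

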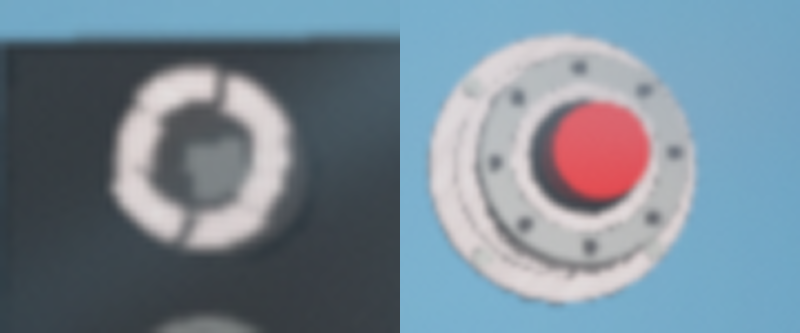

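The zoom shows the hub as a bright ring centred near top-view (195.4,208.6), with narrow jaw gaps. The cap's top disc is centred near (329.9,228.3).

Run:
```python
from h import *
from scipy.optimize import least_squares
T=cv2.imread('pics/top0.png');S=cv2.imread('pics/scene0.png')
def red(I): b,g,r=np.moveaxis(I.astype(int),2,0); return ((r-np.maximum(g,b)>60)&(r>100)).astype(np.uint8)
def sil(n,p,parts): # bbox of stacked discs
    a=np.linspace(0,2*np.pi,60); q=np.array([proj(n,[p[0]+r*np.cos(t),p[1]+r*np.sin(t),z]) for r,z in parts for t in a]); return np.r_[q.min(0),q.max(0)]
ct,st,_=blob(red(T),(300,200,360,260)); cs,ss,_=blob(red(S),(210,180,260,225))
print(ct,st,cs,ss)
box=lambda s:np.array([s[0]-.5,s[1]-.5,s[0]+s[2]-.5,s[1]+s[3]-.5])
for n,s,pp in(('top',st,[(.0215,.168)]),('scene',ss,[(.0215,.168),(.0215,.122)])):
    f=lambda p:(sil(n,p,pp)-box(s))[:3 if n=='scene' else 4]
    r=least_squares(f,[.54,-.03]); print('cap',n,r.x,r.fun.round(1))
# nest plate silhouette & hub
g=cv2.cvtColor(T,6); 
c,s,l=blob((g>110).astype(np.uint8),(170,193,222,228))
r=least_squares(lambda p:(sil('top',p,[(.03,.053)])-box(s)),[.59,.25]); print('hub top',r.x,r.fun.round(1))
g=cv2.cvtColor(S,6); c,s,l=blob((g>125).astype(np.uint8),(325,212,366,252)); print(c,s)
r=least_squares(lambda p:(sil('scene',p,[(.03,.053),(.03,.005)])-box(s)),[.59,.25]); print('hub sc',r.x,r.fun.round(1))
# bin rim corners in top
b=T.astype(int);m=((b[:,:,0]-b[:,:,2]>60)&(b[:,:,1]<95)).astype(np.uint8)
c,s,l=blob(m,(360,200,480,330)); q=cv2.boxPoints(cv2.minAreaRect(np.argwhere(l)[:,::-1].astype(np.float32)))
P=np.array([ray('top',x,.065)[:2] for x in q]); print('bin',P.round(3),P.mean(0))
state()
```

```text
[329.91621622 228.48918919] [319 218  22  22 370] [233.92138365 199.27358491] [225 188  17  25 318]
cap top [ 0.54976784 -0.0304749 ] [-0. -0.  0.  0.]
cap scene [ 0.55224259 -0.03405614] [-0.6 -0.   0.6]
hub top [0.59302407 0.25567806] [ 0.1  0.7 -0.1 -0.7]
[348.24074074 233.12962963] [337 226  21  13 108]Traceback (most recent call last):
  File "<stdin>", line 18, in <module>
    return func(*args, **kwargs)
    vector_fun = VectorFunction(
        fun_wrapped,
    ...<6 lines>...
        workers=workers
    )
    self._update_fun()
    ~~~~~~~~~~~~~~~~^^
    self.f = self.fun_wrapped(xp_copy(self.x))
             ~~~~~~~~~~~~~~~~^^^^^^^^^^^^^^^^^
    return np.atleast_1d(self.fun(x))
                         ~~~~~~~~^^^
    return self.f(x, *self.args, **self.kwargs)
           ~~~~~~^^^^^^^^^^^^^^^^^^^^^^^^^^^^^^
  File "<stdin>", line 18, in <lambda>
  File "<stdin>", line 6, in sil
  File "h.py", line 9, in proj
    K,e,r=cam(n); q=K@(r.T@(np.array(p)-e)); return q[:2]/q[2]
          ~~~^^^
  File "h.py", line 5, in cam
    c=camera_params(n); return c['intrinsics'],np.array(c['eye']),R.from_rotvec(c['rotation']).as_matrix()
ValueError: time passes only in moves, steps and waits
```

```bash
python3 -m pendant '[0,0,-0.04,0,0,0.151,0.09, 0,0,-0.04,0,0,0.151,0.09, 0.033,-0.05,0,0,0,0,0.09, 0.033,-0.05,0,0,0,0,0.09, 0.033,-0.05,0,0,0,0,0.09, 0.033,-0.05,0,0,0,0,0.09, 0.033,-0.05,0,0,0,0,0.09, 0.033,-0.05,0,0,0,0,0.09, 0.033,-0.05,0,0,0,0,0.09, 0.033,-0.05,0,0,0,0,0.09]' 20
sed -i 's/^def ray/from functools import cache\ncam=cache(cam)\ndef ray/' h.py
python3 - <<'E'
from h import *
print('bin',ray('top',(415.9,268.4),.065)); state()
S=cv2.imread('pics/scene0.png')
# scene check of hub & gearhead projections
for n,p in(('hub jaws',(.593,.2557,.053)),('nest',(.55,-.031,0))): print(n,proj('scene',p),proj('top',p))
E
```

```text
clock: 1.35
position: [0.4504, -0.1951, 0.2858]
ee_rot: [3.141, -0.001, -0.0]
force: [0.7, -1.0, 0.2]
width: 0.982
gripper_force: 0.0
bin [ 0.47455171 -0.23408196  0.065     ]
t1.35 pos [ 0.4504 -0.1951  0.2858] yaw(toolx) -0.0 tilt [-0. -0. -1.] F [ 0.7 -1.   0.2] T [-0.01 -0.04  0.02] w 90.4mm g 0.0 q [ 0.47  0.17 -0.2   1.75  0.04  1.23 -1.31]
hub jaws [346.3602872  225.91093076] [194.99551925 208.46826224]
nest [237.07816759 235.92317956] [320.19581209 232.58488322]
```

```bash
python3 -m pendant '[0.0335,-0.0543,0,0,0,0,0.09, 0.0335,-0.0543,0,0,0,0,0.09, 0.0336,-0.0543,0,0,0,0,0.09, 0,0,0.04,0,0,0,0.09, 0,0,0.04,0,0,0,0.09, 0,0,0.04,0,0,0,0.09, 0,0,0.024,0,0,0,0.03, 0,0,0,0,0,0,0.03, 0,0,0,0,0,0,0.03, 0,0,0,0,0,0,0.03]' 15
python3 -c "
from h import *;state()"
```

```text
clock: 2.6
position: [0.5493, -0.0373, 0.1432]
ee_rot: [3.141, -0.001, 0.003]
force: [-0.1, 0.5, -0.9]
width: 0.591
gripper_force: 0.0
t2.60 pos [ 0.5493 -0.0373  0.1432] yaw(toolx) -0.0 tilt [ 0.002 -0.    -1.   ] F [-0.1  0.5 -0.9] T [ 0.01 -0.02 -0.02] w 54.3mm g 0.0 q [ 0.19  0.4  -0.3   1.82  0.14  0.94 -1.73]
```

```bash
python3 -m pendant '[0,0,0,0,0,0,0.03, 0,0,0,0,0,0,0.03, 0,0,0,0,0,0,0.03, 0,0,0,0,0,0,0.03]' 15
python3 -c "
from h import *;state()"
```

```text
clock: 3.1
position: [0.5494, -0.0336, 0.1433]
ee_rot: [-3.138, -0.004, -0.004]
force: [-0.5, 9.6, 4.2]
width: 0.456
gripper_force: 15.0
t3.10 pos [ 0.5494 -0.0336  0.1433] yaw(toolx) 0.1 tilt [ 0.003  0.004 -1.   ] F [-0.5  9.6  4.2] T [2.25 0.15 0.04] w 41.9mm g 15.0 q [ 0.19  0.4  -0.3   1.82  0.14  0.94 -1.73]
```

```bash
python3 -m pendant '[0,-0.004,-0.003,0,0,0,0.03, 0,0,-0.02,0,0,0,0.03, 0,0,-0.04,0,0,0,0.03, 0,0,-0.04,0,0,0,0.03, 0,0,0,0,0,0,0.03]' 15
python3 - <<'E'
from h import *
o,M=state()
T=get_image('top');S=get_image('scene')
a=cv2.resize(T[190:270,285:385],(400,320),interpolation=2);b=cv2.resize(S[150:260,180:290],(400,400),interpolation=2)
c=np.zeros((400,800,3),np.uint8);c[:320,:400]=a;c[:,400:]=b
cv2.imwrite('pics/cap1.png',c[:,:,::-1])
E
```

```text
clock: 3.72
position: [0.5504, -0.0335, 0.2486]
ee_rot: [3.141, -0.001, 0.01]
force: [1.1, -0.7, -0.9]
width: 0.455
gripper_force: 15.0
t3.73 pos [ 0.5504 -0.0335  0.2486] yaw(toolx) -0.1 tilt [ 0.007 -0.001 -1.   ] F [ 1.1 -0.7 -0.9] T [0.01 0.09 0.05] w 41.9mm g 15.0 q [ 0.2   0.3  -0.31  1.68  0.1   1.17 -1.7 ]
```

View pics/cap1.png

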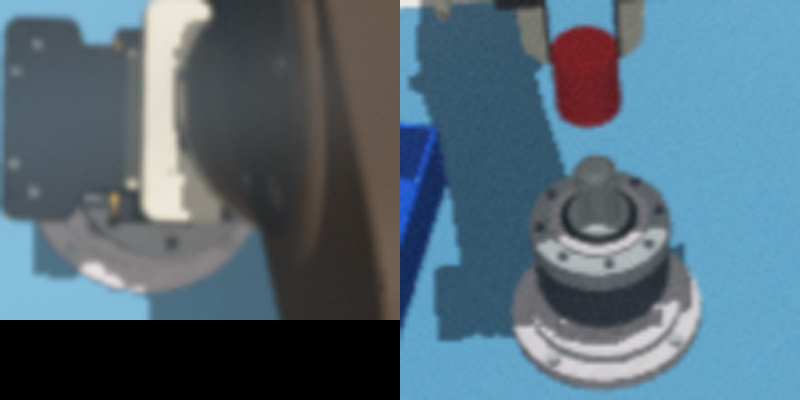

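The cap is off and held, well clear of the bare shaft (nose at crop (595,165)). On to the bin.

```bash
python3 -m pendant '[-0.019,0.05,0,0,0,0,0.03, -0.019,0.05,0,0,0,0,0.03, -0.019,0.05,0,0,0,0,0.03, -0.019,0.05,0,0,0,0,0.03, 0,0,0.05,0,0,0,0.03, 0,0,0.05,0,0,0,0.03, 0,0,0.05,0,0,0,0.03, 0,0,0.05,0,0,0,0.03, 0,0,0.008,0,0,0,0.03, 0,0,0,0,0,0,0.06]' 15
python3 -c "
from h import *;state()"
```

```text
clock: 5.08
position: [0.4722, -0.2333, 0.0371]
ee_rot: [-3.141, 0.0, 0.001]
force: [-0.3, -0.6, 0.9]
width: 0.517
gripper_force: 0.0
t5.08 pos [ 0.4722 -0.2333  0.0371] yaw(toolx) -0.0 tilt [-0.001  0.    -1.   ] F [-0.3 -0.6  0.9] T [ 0.02 -0.02 -0.01] w 47.5mm g 0.0 q [ 0.49  0.5  -0.18  1.98  0.14  0.68 -1.35]
```

```bash
python3 -m pendant '[0,0,0,0,0,0,0.065, 0,0,-0.05,0,0,0,0.065, 0,0,-0.05,0,0,0,0.09, 0,0,-0.05,0,0,0,0.09, 0,0,-0.05,0,0,0,0.09, 0.0134,-0.0543,0,0,0,0,0.09, 0.0134,-0.0543,0,0,0,0,0.09, 0.0134,-0.0543,0,0,0,0,0.09, 0.0134,-0.0543,0,0,0,0,0.09, 0.0134,-0.0543,0,0,0,0,0.09]' 20
python3 -m pendant '[0.0134,-0.0543,0,0,0,0,0.09, 0.0134,-0.0543,0,0,0,0,0.09, 0.0134,-0.0543,0,0,0,0,0.09, 0.0134,-0.0543,0,0,0,0,0.09, 0,0,0,0,0,0,0.09]' 20
python3 - <<'E'
from h import *
o,M=state()
T=get_image('top');S=get_image('scene')
cv2.imwrite('pics/T2.png',T[:,:,::-1]);cv2.imwrite('pics/S2.png',S[:,:,::-1])
c=np.zeros((560,800,3),np.uint8);c[:280,:400]=cv2.resize(T[120:330,170:470],(400,280),interpolation=2)
c[280:,:400]=cv2.resize(S[160:265,180:330],(400,280),interpolation=2)
c[:400,400:]=cv2.resize(T[205:250,305:350],(400,400),interpolation=2)
cv2.imwrite('pics/s2.png',c[:,:,::-1])
E
```

```text
clock: 6.32
position: [0.5401, 0.0398, 0.2392]
ee_rot: [3.141, -0.001, 0.006]
force: [0.9, -0.3, 0.1]
width: 0.979
gripper_force: 0.0
clock: 6.95
position: [0.5923, 0.2615, 0.2386]
ee_rot: [-3.138, -0.01, -0.002]
force: [0.5, -0.9, 0.1]
width: 0.978
gripper_force: 0.0
t6.95 pos [0.5923 0.2615 0.2386] yaw(toolx) 0.4 tilt [ 0.001  0.004 -1.   ] F [ 0.5 -0.9  0.1] T [-0.06  0.04  0.01] w 90.0mm g 0.0 q [-0.24  0.48 -0.39  1.44  0.19  1.25 -2.22]
```

View pics/s2.png

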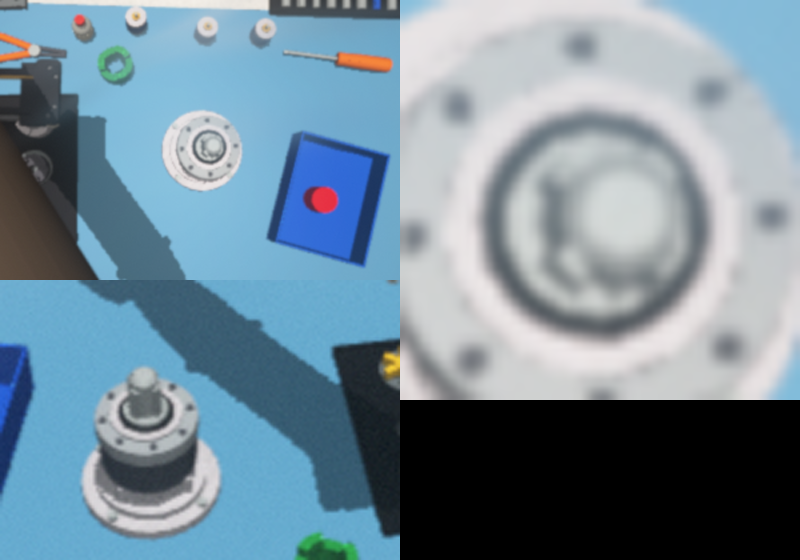

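The cap lies in the bin (crop (325,200)). The bare shaft's nose is at crop (625,213) and its shoulder disc is centred at about (597,222).

Run:
```python
from h import *
from scipy.optimize import minimize
for n,c in(('shoulder',(305+197/8.89-.5,205+222/8.89-.5,.117)),('nose',(305+225/8.89-.5,205+213/8.89-.5,.163))): print(n,ray('top',c[:2],c[2]))
# circle gradient fit of known circles in both views
for n,f in(('top','pics/T2.png'),('scene','pics/S2.png')):
    g=cv2.GaussianBlur(cv2.cvtColor(cv2.imread(f),6),(0,0),.7).astype(np.float32)
    a=np.linspace(0,2*np.pi,180,endpoint=False)
    def ring(p,r,z):
        q=np.array([proj(n,[p[0]+r*np.cos(t),p[1]+r*np.sin(t),z]) for t in a],np.float32)
        return cv2.remap(g,q[:,0].reshape(-1,1),q[:,1].reshape(-1,1),1).ravel()
    for nm,r,z,sg in(('nest',.07,.0,-1),('register',.035,.111,-1),('shoulder',.0215,.117,-1)):
        best=max((np.median(sg*(ring((x,y),r+.0015,z)-ring((x,y),r-.0015,z))),x,y) for x in np.arange(.541,.559,.001) for y in np.arange(-.041,-.023,.001))
        print(n,nm,np.round(best,4))
```

```text
shoulder [ 0.55072378 -0.03137907  0.117     ]
nose [ 0.55011646 -0.03173423  0.163     ]
top nest [21.7031  0.551  -0.033 ]
top register [12.1455  0.551  -0.032 ]
top shoulder [ 3.62637e+01  5.50000e-01 -3.20000e-02]
scene nest [24.207  0.541 -0.033]
scene register [12.6914  0.551  -0.033 ]
scene shoulder [ 3.45312e+01  5.53000e-01 -3.30000e-02]
```

```bash
python3 -m pendant '[0,0.003,0.05,0,0,0,0.09, 0,0,0.05,0,0,0,0.09, 0,0,0.05,0,0,0,0.09, 0,0,0.05,0,0,0,0.09, 0,0,0,0,0,0,0.09, 0,0,0,0,0,0,0.09]' 40
python3 -c "
from h import *;state()"
```

```text
clock: 7.8
position: [0.5947, 0.252, 0.0395]
ee_rot: [-3.141, 0.003, -0.004]
force: [-0.7, -0.3, 0.3]
width: 0.982
gripper_force: 0.0
t7.80 pos [0.5947 0.252  0.0395] yaw(toolx) -0.1 tilt [ 0.003  0.001 -1.   ] F [-0.7 -0.3  0.3] T [ 0.06 -0.    0.02] w 90.3mm g 0.0 q [-0.26  0.66 -0.35  1.67  0.28  0.86 -2.29]
```

```bash
python3 -m pendant '[-0.0017,-0.0037,0.0145,0,0,0,0.09, 0,0,0,0,0,0,0.09, 0,0,0,0,0,0,0.05, 0,0,0,0,0,0,0.05, 0,0,0,0,0,0,0.05, 0,0,0,0,0,0,0.05, 0,0,0,0,0,0,0.05, 0,0,0,0,0,0,0.05]' 40
python3 -c "
from h import *;state()"
```

```text
clock: 8.8
position: [0.5915, 0.2558, 0.0225]
ee_rot: [3.141, -0.001, 0.0]
force: [-0.2, -1.3, 1.3]
width: 0.603
gripper_force: 40.0
t8.80 pos [0.5915 0.2558 0.0225] yaw(toolx) -0.0 tilt [ 0. -0. -1.] F [-0.2 -1.3  1.3] T [-0.3   0.04 -0.01] w 55.5mm g 40.0 q [-0.27  0.68 -0.34  1.68  0.29  0.83 -2.31]
```

```bash
python3 -m pendant '[0,0,-0.01,0,0,0,0.05, 0,0,-0.04,0,0,0,0.05, 0,0,-0.05,0,0,0,0.05, 0,0,-0.05,0,0,0,0.05, 0,0,-0.05,0,0,0,0.05, 0,0,0,0,0,0,0.05]' 40
python3 - <<'E'
from h import *
o,M=state()
S=get_image('scene');cv2.imwrite('pics/S3.png',S[:,:,::-1])
print(proj('scene',o['position']))
u,v=proj('scene',o['position']).astype(int)
cv2.imwrite('pics/g3.png',cv2.resize(S[v-60:v+60,u-80:u+80],(800,600),interpolation=2)[:,:,::-1])
E
```

```text
clock: 9.55
position: [0.5932, 0.2578, 0.2275]
ee_rot: [-3.137, -0.0, -0.011]
force: [-0.4, -0.2, -3.7]
width: 0.607
gripper_force: 40.0
t9.55 pos [0.5932 0.2578 0.2275] yaw(toolx) 0.0 tilt [ 0.007  0.004 -1.   ] F [-0.4 -0.2 -3.7] T [0.02 0.07 0.01] w 55.8mm g 40.0 q [-0.24  0.48 -0.39  1.47  0.19  1.22 -2.22]
[355.11280425 178.356604  ]
```

View pics/g3.png

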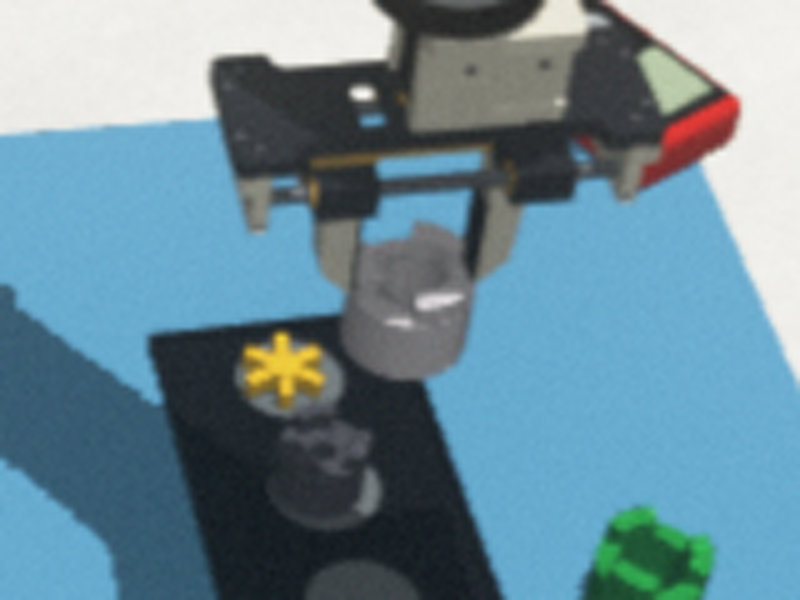

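The hub hangs in the grip, with its body from crop x 343 to 473 and its lowest point at (405,378). It may be offset towards +x, so I'll compare that with the model.

Run:
```python
from h import *
S0=cv2.imread('pics/S3.png'); a=np.linspace(0,2*np.pi,80)
for d in(0,.005,.01,.015,.02):
    P=lambda r,z:np.array([proj('scene',(.5932+d+r*np.cos(t),.2578+r*np.sin(t),z)) for t in a])
    B=P(.03,.210);U=P(.03,.246); f=lambda q:((q-[275,118])*5).round()
    b=f(B);print(d,'bottom max',b[b[:,1].argmax()],'x',f(np.vstack([B,U]))[:,0].min(),f(np.vstack([B,U]))[:,0].max(),'body top front',f(U)[:,1].max(),'back',f(U)[:,1].min(),'TCP')
o=proj('scene',(.5932,.2578,.2275-.011));print('tip',(o-[275,118])*5)
```

```text
0 bottom max [410. 373.] x 333.0 470.0 body top front 319.0 back 230.0 TCP
0.005 bottom max [402. 381.] x 336.0 472.0 body top front 326.0 back 237.0 TCP
0.01 bottom max [415. 388.] x 338.0 475.0 body top front 334.0 back 244.0 TCP
0.015 bottom max [417. 396.] x 340.0 477.0 body top front 342.0 back 252.0 TCP
0.02 bottom max [409. 404.] x 342.0 480.0 body top front 350.0 back 259.0 TCP
tip [397.76617287 318.3085586 ]
```

```bash
python3 -m pendant '[-0.0074,0.0483,0,0,0,0,0.05, -0.0074,0.0483,0,0,0,0,0.05, -0.0074,0.0483,0,0,0,0,0.05, -0.0074,0.0483,0,0,0,0,0.05, -0.0074,0.0483,0,0,0,0,0.05, -0.0074,0.0483,0,0,0,0,0.05, 0,0,0,0,0,0,0.05, 0,0,0,0,0,0,0.05, 0,0,0,0,0,0,0.05]' 40
python3 - <<'E'
from h import *
o,M=state()
S=get_image('scene')
u,v=proj('scene',o['position']).astype(int); print(u,v)
c=cv2.resize(S[v-40:v+60,u-60:u+60],(720,600),interpolation=2)
cv2.imwrite('pics/g4.png',c[:,:,::-1])
a=np.linspace(0,2*np.pi,80)
for d in(0,.0015,.003):
    P=lambda r,z:np.array([proj('scene',(o['position'][0]+d+r*np.cos(t),o['position'][1]+r*np.sin(t),z)) for t in a])
    h=o['position'][2]-.0175; q=(np.vstack([P(.03,h),P(.03,h+.036)])-[u-60,v-40])*6; print(d,q.max(0).round(),q.min(0).round())
q=(np.array([proj('scene',(.5507+.0095*np.cos(t),-.0322+.0095*np.sin(t),.163)) for t in a])-[u-60,v-40])*6; print('nose',q.min(0),q.max(0))
E
```

```text
clock: 10.72
position: [0.5466, -0.0322, 0.2218]
ee_rot: [-3.141, -0.003, 0.002]
force: [0.1, 0.9, -3.1]
width: 0.602
gripper_force: 40.0
t10.72 pos [ 0.5466 -0.0322  0.2218] yaw(toolx) 0.1 tilt [-0.001  0.001 -1.   ] F [ 0.1  0.9 -3.1] T [ 0.   -0.01  0.01] w 55.4mm g 40.0 q [ 0.23  0.32 -0.34  1.72  0.12  1.12 -1.72]
232 176
0 [437. 327.] [282. 157.]
0.0015 [437. 330.] [282. 160.]
0.003 [437. 332.] [282. 162.]
nose [345.65312685 334.94292297] [391.65536616 368.19230076]
```

View pics/g4.png

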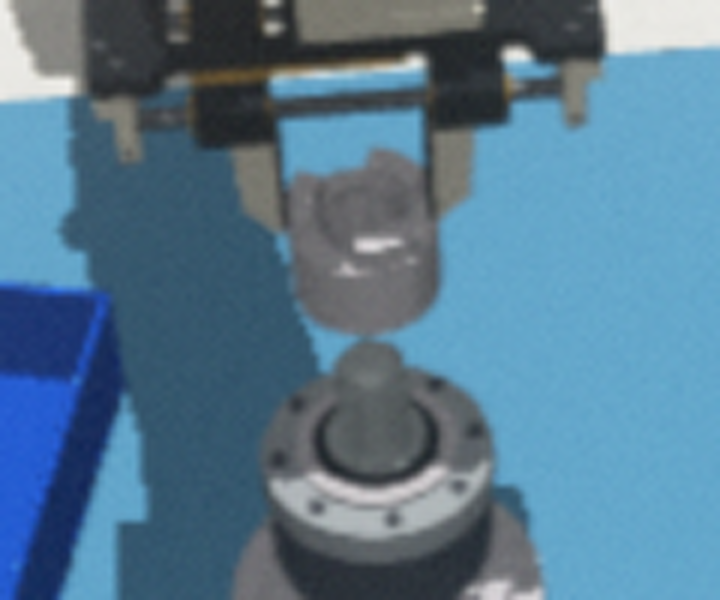

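The scene crop shows the hub above the nose (nose at (370,370), hub bottom at (365,330)), aligned to within a couple of mm. Next is a gentle descent.

```bash
python3 -m pendant '[0.0025,0,0.02,0,0,0,0.05, 0,0,0.018,0,0,0,0.05, 0,0,0,0,0,0,0.05, 0,0,0.004,0,0,0,0.05, 0,0,0.003,0,0,0,0.05, 0,0,0,0,0,0,0.05]' 40
python3 -c "
from h import *;state()"
```

```text
clock: 11.52
position: [0.5495, -0.0337, 0.1776]
ee_rot: [3.142, -0.0, 0.0]
force: [0.0, -0.1, -2.9]
width: 0.598
gripper_force: 40.0
t11.53 pos [ 0.5495 -0.0337  0.1776] yaw(toolx) -0.0 tilt [ 0. -0. -1.] F [ 0.  -0.1 -2.9] T [ 0.07  0.09 -0.02] w 55.0mm g 40.0 q [ 0.22  0.37 -0.34  1.77  0.14  1.03 -1.74]
```

```bash
python3 -m pendant '[0,-0.0015,0.003,0,0,0,0.05, 0,0,0.002,0,0,0,0.05, 0,0,0.002,0,0,0,0.05, 0,0,0,0,0,0,0.05]' 40
python3 -c "
from h import *;state()"
```

```text
clock: 12.02
position: [0.5492, -0.0327, 0.1707]
ee_rot: [3.141, -0.001, -0.0]
force: [-4.1, -2.8, 4.3]
width: 0.603
gripper_force: 40.0
t12.03 pos [ 0.5492 -0.0327  0.1707] yaw(toolx) -0.0 tilt [-0.    -0.001 -1.   ] F [-4.1 -2.8  4.3] T [-0.61  0.83 -0.  ] w 55.5mm g 40.0 q [ 0.22  0.37 -0.34  1.78  0.14  1.01 -1.75]
```

```bash
python3 -m pendant '[-0.001,0.0007,0,0,0,0,0.05, 0,0,0.001,0,0,0,0.05, 0,0,0,0,0,0,0.05]' 40
python3 -c "
from h import *;state()"
```

```text
clock: 12.4
position: [0.5487, -0.0329, 0.1703]
ee_rot: [3.141, -0.0, 0.001]
force: [-4.9, -1.2, 9.5]
width: 0.604
gripper_force: 40.0
t12.40 pos [ 0.5487 -0.0329  0.1703] yaw(toolx) -0.0 tilt [ 0.001 -0.    -1.   ] F [-4.9 -1.2  9.5] T [-0.38  1.12 -0.02] w 55.6mm g 40.0 q [ 0.22  0.37 -0.34  1.78  0.14  1.01 -1.75]
```

```bash
python3 -m pendant '[-0.0015,0,0.0005,0,0,0.06,0.05, 0,0,0,0,0,0.06,0.05, 0,0,0,0,0,0.06,0.05, 0,0,0,0,0,0.06,0.05, 0,0,0,0,0,0.06,0.05]' 40
python3 -c "
from h import *;state()"
```

```text
clock: 13.02
position: [0.5472, -0.0324, 0.1687]
ee_rot: [-3.105, 0.472, -0.001]
force: [-0.0, 1.0, -1.8]
width: 0.6
gripper_force: 40.0
t13.03 pos [ 0.5472 -0.0324  0.1687] yaw(toolx) -17.3 tilt [ 0.001  0.001 -1.   ] F [-0.   1.  -1.8] T [ 0.15 -0.05  0.09] w 55.2mm g 40.0 q [ 0.17  0.36 -0.27  1.79  0.11  1.   -2.02]
```

```bash
python3 -m pendant '[0,0,0.002,0,0,0,0.05, 0,0,0.002,0,0,0,0.05, 0,0,0,0,0,0,0.05]' 40
python3 -c "
from h import *;state()"
```

```text
clock: 13.4
position: [0.5471, -0.0324, 0.1647]
ee_rot: [-3.106, 0.468, -0.0]
force: [0.7, 1.3, -0.8]
width: 0.604
gripper_force: 40.0
t13.40 pos [ 0.5471 -0.0324  0.1647] yaw(toolx) -17.1 tilt [ 0.     0.001 -1.   ] F [ 0.7  1.3 -0.8] T [ 0.51 -0.24  0.13] w 55.6mm g 40.0 q [ 0.17  0.37 -0.27  1.8   0.12  0.99 -2.02]
```

```bash
python3 -m pendant '[0,0,0.002,0,0,0,0.05, 0,0,0.002,0,0,0,0.05, 0,0,0.002,0,0,0,0.05, 0,0,0,0,0,0,0.05]' 40
python3 -c "
from h import *;state()"
```

```text
clock: 13.9
position: [0.547, -0.0325, 0.1589]
ee_rot: [-3.106, 0.469, -0.0]
force: [0.6, 3.8, 2.3]
width: 0.601
gripper_force: 40.0
t13.90 pos [ 0.547  -0.0325  0.1589] yaw(toolx) -17.2 tilt [ 0.  0. -1.] F [0.6 3.8 2.3] T [1.06 0.02 0.3 ] w 55.3mm g 40.0 q [ 0.17  0.37 -0.27  1.81  0.12  0.98 -2.02]
```

```bash
python3 -m pendant '[0,-0.001,0,0,0,-0.02,0.05, 0,0,0.003,0,0,0,0.05, 0,0,0.003,0,0,0,0.05, 0,0,0.003,0,0,0,0.05, 0,0,0,0,0,0,0.05]' 40
python3 -c "
from h import *;state()"
```

```text
clock: 14.52
position: [0.5469, -0.0323, 0.1494]
ee_rot: [3.11, -0.439, -0.001]
force: [0.9, -0.3, -4.1]
width: 0.602
gripper_force: 40.0
t14.53 pos [ 0.5469 -0.0323  0.1494] yaw(toolx) -16.1 tilt [-0.001 -0.    -1.   ] F [ 0.9 -0.3 -4.1] T [-0.09 -0.07  0.04] w 55.4mm g 40.0 q [ 0.17  0.39 -0.28  1.82  0.13  0.96 -2.01]
```

```bash
python3 -m pendant '[0,0,0.003,0,0,0,0.05, 0,0,0.003,0,0,0,0.05, 0,0,0.003,0,0,0,0.05, 0,0,0.002,0,0,0,0.05, 0,0,0.001,0,0,0,0.05, 0,0,0,0,0,0,0.05]' 40
python3 -c "
from h import *;state()"
```

```text
clock: 15.28
position: [0.5471, -0.0321, 0.1378]
ee_rot: [3.111, -0.439, -0.0]
force: [0.9, -1.6, -4.1]
width: 0.6
gripper_force: 40.0
t15.28 pos [ 0.5471 -0.0321  0.1378] yaw(toolx) -16.1 tilt [-0. -0. -1.] F [ 0.9 -1.6 -4.1] T [-0.25 -0.12  0.01] w 55.2mm g 40.0 q [ 0.17  0.4  -0.27  1.83  0.13  0.93 -2.02]
```

```bash
python3 -m pendant '[0,0,0.0015,0,0,0,0.05, 0,0,0.0015,0,0,0,0.05, 0,0,0.001,0,0,0,0.05, 0,0,0.001,0,0,0,0.05, 0,0,0,0,0,0,0.05]' 40
python3 -c "
from h import *;state()"
```

```text
clock: 15.9
position: [0.5473, -0.0322, 0.1343]
ee_rot: [3.11, -0.439, 0.001]
force: [-5.7, -1.4, 13.4]
width: 0.603
gripper_force: 40.0
t15.90 pos [ 0.5473 -0.0322  0.1343] yaw(toolx) -16.1 tilt [ 0.001 -0.001 -1.   ] F [-5.7 -1.4 13.4] T [-0.57  1.36 -0.01] w 55.5mm g 40.0 q [ 0.17  0.4  -0.27  1.83  0.13  0.92 -2.02]
```

Seated at the expected height (TCP 0.1343, 13 N). Easing off, releasing and backing away.

```bash
python3 -m pendant '[0,0,-0.001,0,0,0,0.05, 0,0,0,0,0,0,0.075, 0,0,0,0,0,0,0.09, 0,0,0,0,0,0,0.09, 0,0,-0.02,0,0,0,0.09, 0,0,-0.04,0,0,0,0.09, 0,0,-0.05,0,0,0,0.09, -0.05,0,-0.03,0,0,0,0.09, -0.05,0,0,0,0,0,0.09, -0.05,0,0,0,0,0,0.09]' 40
python3 -m pendant '[0,-0.05,0,0,0,0,0.09, 0,-0.05,0,0,0,0,0.09, 0,-0.05,0,0,0,0,0.09, 0,-0.05,0,0,0,0,0.09, 0,0,0,0,0,0,0.09]'
python3 - <<'E'
from h import *
state()
T=get_image('top');S=get_image('scene');cv2.imwrite('pics/S5.png',S[:,:,::-1])
c=np.zeros((560,800,3),np.uint8);c[:280,:400]=cv2.resize(T[120:330,170:470],(400,280),interpolation=2)
c[:420,400:]=cv2.resize(S[160:265,185:285],(400,420),interpolation=2)
a=np.linspace(0,2*np.pi,80)
def bx(z0,z1):
    q=np.array([proj('scene',(.5507+.03*np.cos(t),-.0322+.03*np.sin(t),z)) for t in a for z in(z0,z1)]); return ((q-[185,160])*4+[400,0]).min(0).round(),((q-[185,160])*4+[400,0]).max(0).round()
print('home',bx(.117,.165),'unmeshed',bx(.153,.201))
cv2.imwrite('pics/s5.png',c[:,:,::-1])
E
```

```text
clock: 17.15
position: [0.4019, 0.0101, 0.2742]
ee_rot: [-3.111, 0.439, -0.002]
force: [0.1, 0.1, 0.2]
width: 0.98
gripper_force: 0.0
clock: 17.77
position: [0.4581, 0.2059, 0.2736]
ee_rot: [-3.11, 0.43, 0.002]
force: [-0.0, 0.0, -0.5]
width: 0.979
gripper_force: 0.0
t17.77 pos [0.4581 0.2059 0.2736] yaw(toolx) -15.7 tilt [-0.001  0.002 -1.   ] F [-0.   0.  -0.5] T [-0.    0.07 -0.06] w 90.1mm g 0.0 q [-0.12  0.23 -0.5   1.73  0.11  1.21 -2.49]
home (array([545., 102.]), array([645., 224.])) unmeshed (array([541.,  60.]), array([643., 185.]))
```

View pics/s5.png

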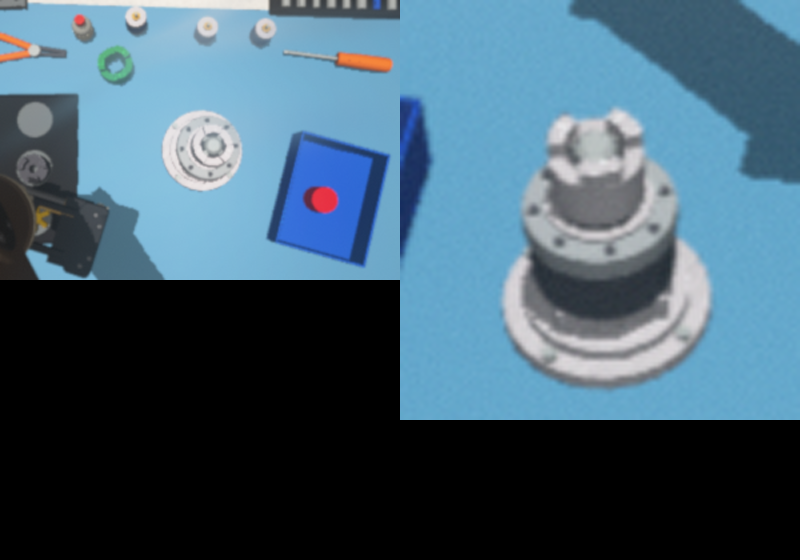

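The hub sits at crop x 548–645, y 108–226, which matches the home prediction. The cap is in the bin and nothing else has moved, so I'm handing it in.

```bash
python3 -c "
from cell import sign_off;print(sign_off())"
```

```text
the job is handed in; nothing more can be done
None
```

The red cap is in the blue bin, and the bright hub is meshed, fully home against the shoulder (about 16 N of pressing at most) and released. The job is handed in at about 18 s on the robot's clock.

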